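# Lock the craft-supplies box with its wooden T-toggle

## Task

The workshop is over: lock the shut craft-supplies box. Take the wooden toggle whose crossbar fits the slot in the lid (not the one with the longer crossbar, nor the plain peg), pass its crossbar down through the slot, then turn it a quarter turn so that it holds underneath. Leave the toggle upright with its collar resting on the shut lid.

Things in the scene. Friction and masses are not known exactly. Their poses are not given: they have to be found in the camera images.
- toggle: Pale wood toggle, 50-100 g, standing loose on its crossbar. Origin: centre of crossbar's underside; z up, x along crossbar. mm: crossbar 64 (x) by 20 (y), z 0-12; round neck 18 wide, z 12-36; round collar 52 wide, z 36-44; flat grip 44 (x) by 16 (y), z 44-86: pinch its 16. Two bystanders with like collar and grip stand 100 mm or more off, places mixed: crossbar 100 long; plain round stem 28 wide.
- slot (a point): Centre of the slot in the lid of the fixed plywood box (170 x, 200 y mm), at the lid's upper face, 102 mm above the table. Slot 80 mm along this frame's y, 34 mm along x, z up. It pierces the 6 mm lid and a 6 mm strap under it; then 80 mm of empty box. With its collar on the lid the toggle's origin is 36 mm below this point and its crossbar clears the strap by 12 mm, free to turn either way.
- lid (a joint): Hinge of the box's lid, along the box's far edge (+x in the slot's frame); rad, 0 = shut, grows as it opens. It starts shut and its own weight keeps it shut.
Things that resemble listed ones, but are neither listed nor needed, are in the scene too. What is shaped like the toggle but green or pink is not meant.

How it is judged:
By the outcome, as a careful person would: the job done as asked, in the order asked, and still so for the second after the job is handed in, with the robot touching nothing.
It also fails if it takes over 43 s, if anything falls off the work surface, if the arm or the gripper's body presses on something with over 40 N, if the wrist force passes 120 N, or if a joint passes its speed limit or range.

## Robot

A 6-joint arm with a two-finger parallel gripper is mounted at the origin on the work surface. World frame = base frame: x ahead of the robot, y to its left, z up, the work surface at z = 0. Lengths are in m, angles in rad, forces in N, time in s.
With the tool pointing down it reaches from about 0.375 to 0.975 m from the base axis. Payload 3.8 kg.
Tool frame: the origin (TCP) lies midway between the tips of the shut fingers; the grasp point (between the pads) lies 19 mm behind it (hold_point_z is the distance from the TCP to the grasp point, in m); z points along the fingers, x is the direction in which the jaws open and shut, and the axes are right-handed (so a half turn about z gives the same grasp; the last joint's range is limited). The gripper opens to 85 mm and grips with 20 to 120 N. Pads are 22 mm wide; open, the fingers measure 114 mm over their backs; the gripper's body (76 mm by 85 mm) begins 54 mm behind the grasp point. The pads swing forward as they close: fully open they stand 13 mm farther back than shut.
Start: joints at [-1.14, 0.264, 1.604, -0, 1.274, -0.037], TCP at [0.304, -0.602, 0.231] pointing down, gripper open.
Joint ranges: [-2.63, 2.63], [-0.94, 2.18], [0.31, 2.57], [-1.31, 4.45], [0, 2.66], [-2.55, 2.55]. Speed limits (rad/s): [2.57, 2.57, 3.14, 3.14, 3.14, 3.14].

## Interface

Orientations are given as a unit quaternion [w, x, y, z].
In Python, from station import * gives the robot as it stands. The module is installed in compiled form; this text tells all that it offers.
- The arm moves only by the shell command python3 -m jog 'ROWS' [OPENING] [FORCE]. ROWS is JSON, a list of rows, each an object with "offset": the shift along the tool's x, y, z in mm, a list of three; "yaw": the turn about the tool's z in degrees. In form: [{"offset": [tx, ty, tz], "yaw": yaw}, ...]. A call has 1 to 5 rows; each row shifts and turns the commanded pose from where the row before left it, along the tool's axes as they then stand; what a row does not reach is not made up. A row lasts 1/8 s, in which the tool goes at most 62.5 mm and 10.7 degrees, less where a joint would pass 70% of its speed; a pose out of reach is approached as far as the arm can. A call with a gripper value outside its range is refused whole. OPENING is the finger opening in mm, from 0 to 85.4, set as the call begins (- or left out, the last holds). The fingers move at their own pace and stop on an object; FORCE is the grip in N (left out, the last holds). Time passes only in rows, so rows that do not move let the fingers close. It gives the time, the measured TCP pose, the force and the opening at its end, in the units of the state.
- read_state(): the state, without advancing time (a new reading comes with each control period).
- capture(name): name is "scene" or "top" or "wrist"; returns the picture (400x640x3 uint8, blue, green, red); there is no depth.
- camera_model(name): a dict with "intrinsics" (3x3 intrinsics, pixels), "eye" and "rotation" of the camera in the world. Camera axes: x right, y up, looking along -z (the intrinsics and any distortion apply to the point x, -y, -z); pixel columns grow to the right and rows downward; lengths in m; the calibration is good to about 2 mm. A picture is of the moment at which its call begins: read the wrist's pose just before it. camera_model takes no time and is no camera call; for the wrist camera it gives the pose at the moment of the call.
- sign_off(): hands the job in, once; it reports no verdict.
The state is a dict: "t": time; "joints": joint angles; "qd": joint speeds; "joint_efforts": joint torques, N m; "tcp_pos": TCP position; "ee_rot": TCP orientation; "force": force on the tool from outside, world axes, zero at the start; "moment": the same for the moment, N m; "gripper_width": opening from 0.0 (shut) to 1.0 (fully open).
Only numpy, scipy, OpenCV 4.12 (cv2) and the standard library are available. Lean on these libraries where they do the work, as an engineer would, in place of code of your own. Each camera call takes 0.05 s, during which the arm holds its last target. There are 200 camera calls.

## Working session

There is one attempt and no reset: what is moved stays moved. The work goes in short steps, Python scripts to look and compute and a shell command to move; the robot and the scene stay as the last step left them, time stands still between calls to the robot, and variables do not carry over. Pictures are saved under pics/ and viewed, about 8 in all and at most 12, crops included, and the job is handed in when it is done.

```bash
mkdir -p pics
python3 - <<'E'
from station import *
import cv2,numpy as np
for n in("scene","top"):
    im=capture(n); cv2.imwrite(f"pics/{n}0.png",im)
    m=camera_model(n); print(n,{k:np.round(v,4).tolist() for k,v in m.items() if not isinstance(v,str)})
print(read_state())
E
```

```text
scene {'intrinsics': [[492.8345, 0.0, 321.5735], [0.0, 492.8345, 202.8154], [0.0, 0.0, 1.0]], 'eye': [1.0159, -0.4014, 0.7012], 'rotation': [0.8432, 0.3587, 0.1642, 0.3652]}
top {'intrinsics': [[453.0779, 0.0, 311.8096], [0.0, 453.0779, 201.3287], [0.0, 0.0, 1.0]], 'eye': [0.4547, 0.0338, 0.9689], 'rotation': [0.7076, 0.0331, -0.0461, -0.7043]}
{'t': 0.1, 'joints': array([-1.13991043e+00,  2.64717499e-01,  1.60528800e+00, -3.81559692e-05,
        1.27369068e+00, -3.69343428e-02]), 'qd': array([-0.00138119, -0.00370877, -0.00380207, -0.00155755,  0.00266845,
       -0.00074602]), 'joint_efforts': array([-8.59413421e-05, -5.16709507e+01, -3.68591201e+01, -9.20517346e-05,
        6.21180530e-03,  7.72652470e-06]), 'tcp_pos': array([ 0.30406657, -0.60186951,  0.23003247]), 'ee_rot': array([-5.68611001e-04,  8.51748263e-01, -5.23950178e-01, -8.84996426e-04]), 'force': array([-0.46401943,  0.19273159,  0.31266706]), 'moment': array([-0.00174757,  0.0208981 ,  0.00136311]), 'gripper_width': 0.9969361364837962}
```

View pics/scene0.png

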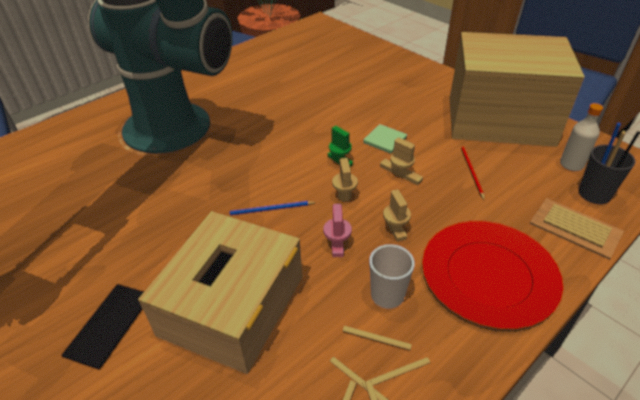

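View pics/top0.png

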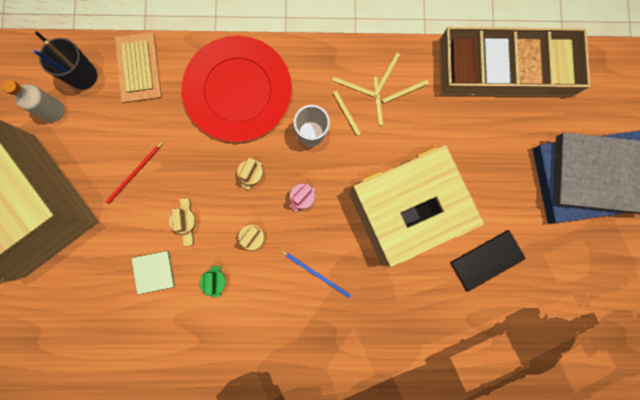

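```bash
cat > h.py <<'E'
from station import *
import cv2,numpy as np
from scipy.spatial.transform import Rotation as R
def rot(m):
    q=np.array(m["rotation"]); 
    return q if q.shape==(3,3) else R.from_quat(q[[1,2,3,0]]).as_matrix()
def ray(m,uv,z):
    uv=np.atleast_2d(np.float64(uv)); n=np.c_[uv,np.ones(len(uv))]@np.linalg.inv(np.array(m["intrinsics"])).T
    d=(n*[1,-1,-1])@rot(m).T; e=np.array(m["eye"])
    return (e+d*((z-e[2])/d[:,2])[:,None])[:,:2]
def proj(m,p):
    c=(np.atleast_2d(p)-np.array(m["eye"]))@rot(m)*[1,-1,-1]; u=c@np.array(m["intrinsics"]).T
    return u[:,:2]/u[:,2:]
E
python3 - <<'E'
from h import *
t=cv2.imread("pics/top0.png");s=cv2.imread("pics/scene0.png")
a=cv2.resize(t[145:265,150:350],None,fx=4,fy=4,interpolation=2)[:480]
b=cv2.resize(s[120:240,310:430],None,fx=4,fy=4,interpolation=2)
b2=cv2.resize(t[140:270,345:490],None,fx=2,fy=2,interpolation=2)
c=np.zeros((480,800,3),np.uint8); c[:,:320]=a[:,:800:1][:, 100:420]; c[:,320:800]=b
cv2.imwrite("pics/crop1.png",c)
cv2.imwrite("pics/slot1.png",cv2.resize(t[180:245,385:460],None,fx=8,fy=8,interpolation=0))
m=camera_model("top");ms=camera_model("scene")
for uv in [(182,220),(250,172),(250,237)]:
    p=ray(m,uv,.07)[0]; print(uv,p,"scene",proj(ms,[*p,.07])[0].round())
print("slot",ray(m,[(421,211)],.102))
g=cv2.cvtColor(t,cv2.COLOR_BGR2GRAY)[190:232,395:450]; k=(g<115).astype(np.uint8)
for c in cv2.findContours(k,0,1)[0]:
    if cv2.contourArea(c)>50:
        r=cv2.minAreaRect(c);bx=cv2.boxPoints(r)+[395,190];w=ray(m,bx,.102);print(bx.round(1).tolist(),w.round(4).tolist(),w.mean(0),[np.linalg.norm(w[i]-w[i-1]).round(4) for i in range(4)])
E
```

```text
(182, 220) [0.51727098 0.27404339] scene [401. 149.]
(250, 172) [0.61440762 0.14174104] scene [394. 202.]
(250, 237) [0.48432985 0.13927729] scene [344. 170.]
slot [[ 0.53475533 -0.19276336]]
[[400.1, 212.1], [436.0, 195.8], [442.9, 211.0], [407.1, 227.3]] [[0.5324, -0.1523], [0.5645, -0.2227], [0.5349, -0.2353], [0.5031, -0.1651]] [ 0.53371621 -0.19385921] [np.float64(0.032), np.float64(0.0773), np.float64(0.0321), np.float64(0.0771)]
```

View pics/crop1.png

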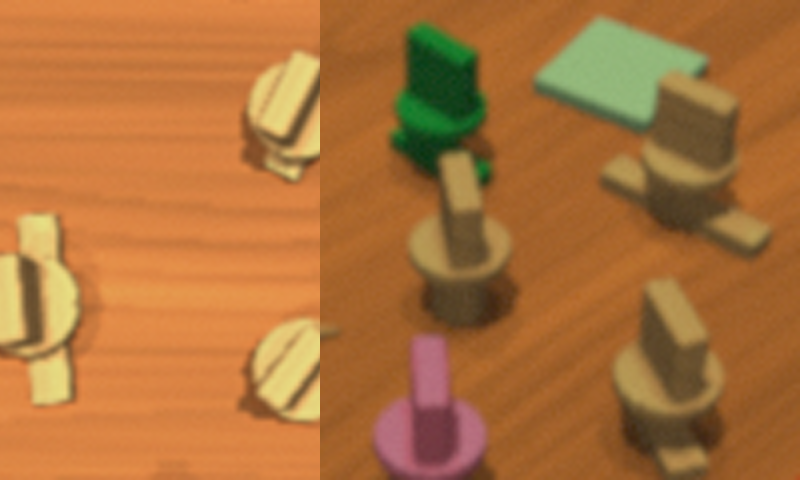

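View pics/slot1.png

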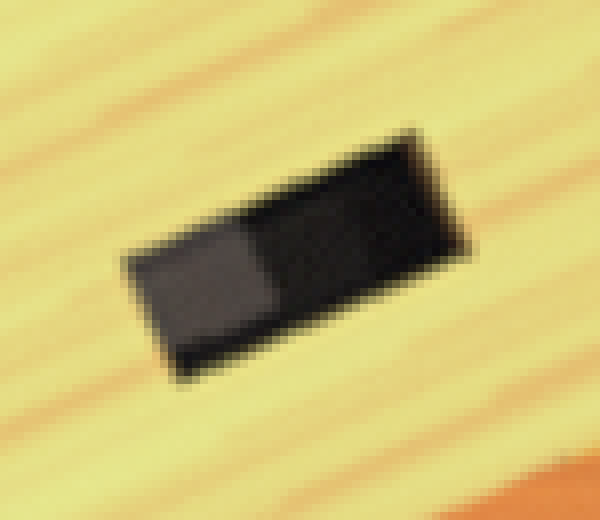

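Candidates in the top picture are (182,220), whose crossbar sticks far out both ways, so it is the long one; (250,237), which has a plain round stem; and (250,172), whose short crossbar just shows beyond the collar. The crop confirms (250,172), scene (397,215), as the toggle. The slot is at top (421,211).

```bash
cat >> h.py <<'E'
def delta(x,y,z=None):
    s=read_state();q=s["ee_rot"];M=R.from_quat(q[[1,2,3,0]]).as_matrix();p=s["tcp_pos"]
    d=M.T@(np.array([x,y,p[2] if z is None else z])-p)*1e3
    print("t",round(s["t"],2),"tcp",p.round(4),"xang",np.degrees(np.arctan2(M[1,0],M[0,0])).round(1),"tilt",M[:,2].round(3),"tool delta mm",d.round(1),"F",s["force"].round(1),"M",s["moment"].round(2),"gw",round(s["gripper_width"],3),"j",s["joints"].round(2))
E
python3 - <<'E'
from h import *
delta(.6144,.1417)
m=camera_model("wrist");s=read_state();M=R.from_quat(s["ee_rot"][[1,2,3,0]]).as_matrix()
print("eye in tool",M.T@(np.array(m["eye"])-s["tcp_pos"]),"view in tool",M.T@rot(m)@[0,0,-1],"img up",M.T@rot(m)@[0,1,0],np.array(m["intrinsics"])[0])
E
```

```text
t 0.1 tcp [ 0.3041 -0.6019  0.23  ] xang -63.2 tilt [-0.001  0.002 -1.   ] tool delta mm [-523.7 -612.3    1.1] F [-0.5  0.2  0.3] M [-0.    0.02  0.  ] gw 0.997 j [-1.14  0.26  1.61 -0.    1.27 -0.04]
eye in tool [-0.0015783  -0.06857617 -0.14233059] view in tool [0.00111523 0.27656677 0.96099406] img up [ 5.74608086e-04 -9.60994674e-01  2.76566280e-01] [280.96224202   0.         318.73174297]
```

```bash
python3 -m jog '[{"offset":[-40,-47,0],"yaw":0},{"offset":[-40,-47,0],"yaw":0},{"offset":[-40,-47,0],"yaw":0},{"offset":[-40,-47,0],"yaw":0},{"offset":[-40,-47,0],"yaw":0}]' >/dev/null
python3 -m jog '[{"offset":[-40,-47,0],"yaw":0},{"offset":[-40,-47,0],"yaw":0},{"offset":[-40,-47,0],"yaw":0},{"offset":[-40,-47,0],"yaw":0},{"offset":[-40,-47,0],"yaw":0}]' >/dev/null
python3 -m jog '[{"offset":[-40,-47,0],"yaw":0},{"offset":[-40,-47,0],"yaw":0},{"offset":[-40,-47,0],"yaw":0},{"offset":[0,0,0],"yaw":-10.5},{"offset":[0,0,0],"yaw":-10.5}]'
python3 -m jog '[{"offset":[0,0,0],"yaw":-10.5},{"offset":[0,0,0],"yaw":-10.5},{"offset":[0,0,0],"yaw":-10.5},{"offset":[0,0,0],"yaw":-10.5},{"offset":[0,0,0],"yaw":-10.5}]' 
python3 -m jog '[{"offset":[0,0,0],"yaw":-10.5},{"offset":[0,0,0],"yaw":-10.5},{"offset":[0,0,0],"yaw":-10.5},{"offset":[0,0,0],"yaw":-10.5},{"offset":[0,0,0],"yaw":-7.5}]' 
python3 -m jog '[{"offset":[0,0,0],"yaw":0}]'
python3 - <<'E'
from h import *
delta(.6144,.1417)
m=camera_model("wrist");im=capture("wrist");cv2.imwrite("pics/w1.png",im)
np.savez("w1.npz",**{k:np.array(m[k]) for k in("intrinsics","eye","rotation")})
E
```

```text
t: 1.98
tcp_pos: [0.6149, 0.1385, 0.2302]
ee_rot: [0.001, 0.934, -0.356, -0.001]
force: [-0.1, 0.1, -0.5]
gripper_width: 1.001
t: 2.6
tcp_pos: [0.6148, 0.1371, 0.2306]
ee_rot: [0.0, 0.996, 0.093, -0.001]
force: [0.3, -0.4, -0.5]
gripper_width: 1.0
t: 3.22
tcp_pos: [0.6148, 0.1371, 0.2305]
ee_rot: [-0.0, 0.866, 0.501, -0.001]
force: [0.5, -0.1, -0.0]
gripper_width: 0.998
t: 3.35
tcp_pos: [0.6149, 0.1371, 0.2307]
ee_rot: [-0.0, 0.867, 0.498, -0.0]
force: [0.2, -0.5, 0.4]
gripper_width: 1.002
t 3.35 tcp [0.6149 0.1371 0.2307] xang 59.7 tilt [-0.001 -0.    -1.   ] tool delta mm [ 3.7 -2.7 -0. ] F [ 0.2 -0.5  0.4] M [ 0.02 -0.03 -0.05] gw 1.002 j [ 0.18  0.18  1.71  0.    1.26 -0.86]
```

View pics/w1.png

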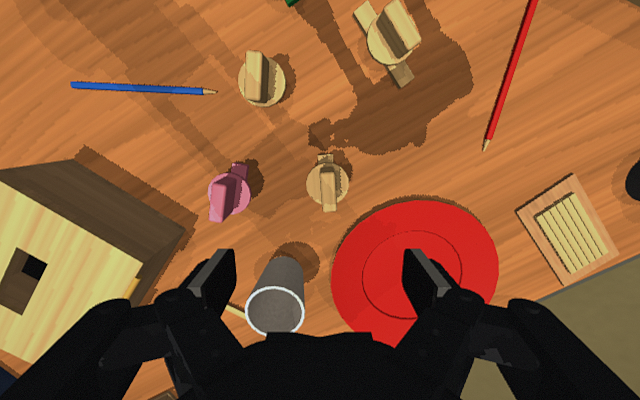

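The target stands at (328,183). Its crossbar tip shows at (325,157), the cup is at (275,300) and the fingers point at about (320,270).

Run:
```python
from h import *
m=dict(np.load("w1.npz"));im=cv2.imread("pics/w1.png")
print("proj guess",proj(m,[[.6144,.1417,.07],[.6144,.1417,0],[.6144,.1417,.086]]).round(1))
print("collar",ray(m,[(328,185)],.044),"griptop",ray(m,[(327,180)],.086),"bar tip",ray(m,[(325,155)],.012))
c=cv2.resize(im[140:225,290:370],None,fx=7,fy=7,interpolation=2);cv2.imwrite("pics/w1c.png",c)
t=cv2.resize(cv2.imread("pics/top0.png")[150:195,228:278],None,fx=10,fy=10,interpolation=2)
```

```text
proj guess [[322.9 187.6]
 [322.3 176. ]
 [323.1 191. ]]
collar [[0.61999224 0.14586672]] griptop [[0.60628122 0.15109086]] bar tip [[0.59071002 0.15929862]]
```

View pics/w1c.png

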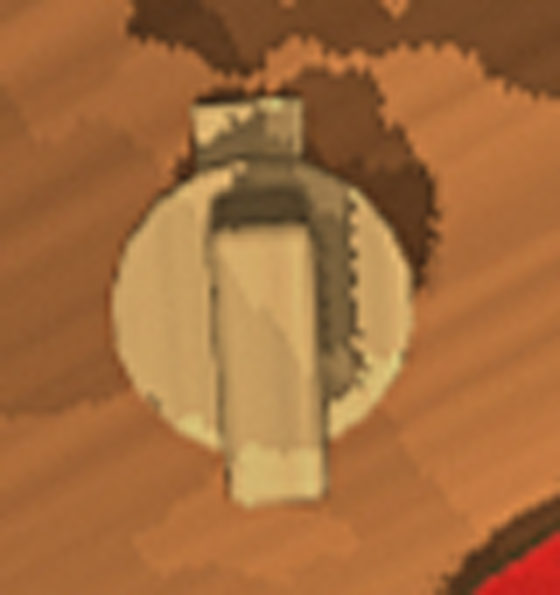

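Run:
```python
from h import *
m=dict(np.load("w1.npz"))
f=lambda u,z:ray(m,np.array(u)/7+[290-.43,140-.43],z)
g=f([(215,228),(308,225),(327,495),(235,503)],.086);c=f([(112,310),(412,300)],.044);b=f([(193,103),(300,98)],.012)
print("grip",g.mean(0).round(4),np.linalg.norm(g-np.roll(g,1,0),axis=1).round(4))
a=(g[0]+g[1]-g[2]-g[3]);print("grip ang",np.degrees(np.arctan2(a[1],a[0])))
print("collar",c.mean(0).round(4),"bar end",b.mean(0).round(4))
v=b.mean(0)-c.mean(0);print("axis collar->bar end",np.degrees(np.arctan2(v[1],v[0])),np.linalg.norm(v))
e=b[1]-b[0];print("bar end edge ang",np.degrees(np.arctan2(e[1],e[0])))
delta(*g.mean(0))
```

```text
grip [0.6179 0.1461] [0.0426 0.0137 0.0418 0.0141]
grip ang 154.22095854903313
collar [0.6174 0.1459] bar end [0.5894 0.1597]
axis collar->bar end 153.78493287090302 0.03122723410921602
bar end edge ang 62.373598828888966
t 3.4 tcp [0.6149 0.1371 0.2307] xang 59.7 tilt [-0.001 -0.    -1.   ] tool delta mm [ 9.2 -2.  -0. ] F [ 0.4 -0.   0.7] M [-0.04  0.02 -0.02] gw 1.0 j [ 0.18  0.18  1.71  0.    1.26 -0.86]
```

```bash
python3 -m jog '[{"offset":[9,-2,0],"yaw":-4.4},{"offset":[0,0,50],"yaw":0},{"offset":[0,0,50],"yaw":0},{"offset":[0,0,30],"yaw":0},{"offset":[0,0,25],"yaw":0}]'
python3 -m jog '[{"offset":[0,0,15],"yaw":0},{"offset":[0,0,10],"yaw":0},{"offset":[0,0,0],"yaw":0},{"offset":[0,0,0],"yaw":0}]'
python3 - <<'E'
from h import *
delta(.6177,.146,.050)
E
python3 -m jog '[{"offset":[0,0,0],"yaw":0},{"offset":[0,0,0],"yaw":0},{"offset":[0,0,0],"yaw":0},{"offset":[0,0,0],"yaw":0},{"offset":[0,0,0],"yaw":0}]' 0 50
```

```text
t: 4.03
tcp_pos: [0.617, 0.1458, 0.0741]
ee_rot: [-0.0, 0.848, 0.53, -0.001]
force: [0.6, 0.8, 0.1]
gripper_width: 1.001
t: 4.53
tcp_pos: [0.619, 0.1461, 0.0524]
ee_rot: [0.0, 0.847, 0.531, 0.001]
force: [0.1, 0.4, 0.4]
gripper_width: 1.002
t 4.53 tcp [0.619  0.1461 0.0524] xang 64.2 tilt [ 0.002  0.    -1.   ] tool delta mm [-0.7 -1.1  2.4] F [0.1 0.4 0.4] M [0.01 0.04 0.  ] gw 1.002 j [ 0.19  0.35  1.84 -0.    0.94 -0.93]
t: 5.15
tcp_pos: [0.6182, 0.146, 0.0515]
ee_rot: [0.0, 0.847, 0.531, 0.0]
force: [-0.9, 0.2, 0.5]
gripper_width: 0.18
```

```bash
python3 -m jog '[{"offset":[0,0,-30],"yaw":0},{"offset":[0,0,-45],"yaw":0},{"offset":[0,0,-45],"yaw":0},{"offset":[0,0,-45],"yaw":10},{"offset":[0,0,0],"yaw":10}]'
python3 -m jog '[{"offset":[0,0,0],"yaw":10},{"offset":[0,0,0],"yaw":9.7},{"offset":[0,0,0],"yaw":0}]'
python3 - <<'E'
from h import *
delta(.5337,-.194)
E
```

```text
t: 5.78
tcp_pos: [0.6211, 0.1466, 0.2221]
ee_rot: [0.001, 0.928, 0.374, 0.005]
force: [0.2, 0.2, -1.2]
gripper_width: 0.182
t: 6.15
tcp_pos: [0.6177, 0.1459, 0.2159]
ee_rot: [-0.0, 0.977, 0.213, -0.0]
force: [-0.5, -0.3, -1.5]
gripper_width: 0.181
t 6.15 tcp [0.6177 0.1459 0.2159] xang 24.6 tilt [-0.001 -0.    -1.   ] tool delta mm [-2.179e+02  2.740e+02  1.000e-01] F [-0.5 -0.3 -1.5] M [ 0.01 -0.    0.01] gw 0.181 j [ 0.19  0.2   1.71  0.    1.23 -0.24]
```

```bash
python3 -m jog '[{"offset":[-20,25,0],"yaw":0},{"offset":[-35,44,0],"yaw":0},{"offset":[-35,44,0],"yaw":0},{"offset":[-35,44,0],"yaw":0},{"offset":[-35,44,0],"yaw":0}]' >/dev/null
python3 -m jog '[{"offset":[-35,44,0],"yaw":0},{"offset":[-23,29,0],"yaw":0},{"offset":[0,0,0],"yaw":0},{"offset":[0,0,0],"yaw":0}]'
python3 - <<'E'
from h import *
delta(.5337,-.194)
a=[]
for n in("wrist","top","scene"):
    m=camera_model(n);im=capture(n);cv2.imwrite(f"pics/{n}2.png",im);np.savez(n+"2.npz",**{k:np.array(m[k]) for k in("intrinsics","eye","rotation")})
w=cv2.imread("pics/wrist2.png")[100:340,160:480];s=cv2.imread("pics/scene2.png")[120:360,100:340]
cv2.imwrite("pics/c2.png",np.hstack([cv2.resize(w,(533,400)),cv2.resize(s,(267,267+133))[:400] if 0 else cv2.resize(s,(267,400))]))
E
```

```text
t: 7.28
tcp_pos: [0.5333, -0.1934, 0.216]
ee_rot: [-0.0, 0.977, 0.213, -0.0]
force: [-0.3, -0.2, -0.6]
gripper_width: 0.179
t 7.28 tcp [ 0.5333 -0.1934  0.216 ] xang 24.6 tilt [-0.     0.001 -1.   ] tool delta mm [ 0.1  0.7 -0. ] F [-0.3 -0.2 -0.6] M [ 0.   -0.03 -0.  ] gw 0.179 j [-0.39  0.07  1.86  0.    1.22 -0.82]
```

View pics/wrist2.png

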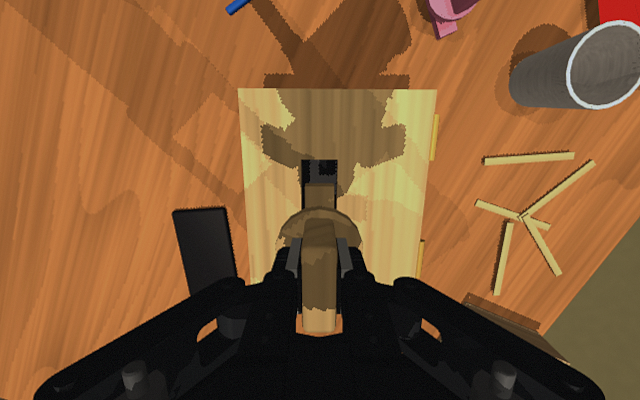

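The slot's far end shows at (301–338, 160). The held toggle's crossbar end is at (304–336, 184), in line with it, and the lid is square in the picture.

Run:
```python
from h import *
m=dict(np.load("wrist2.npz"))
s=read_state();M=R.from_quat(s["ee_rot"][[1,2,3,0]]).as_matrix()[:2,:2]
def T(u,z): return ((ray(m,u,z)-s["tcp_pos"][:2])@M*1e3).round(1)
print("slot end in tool xy",T([(301,160),(338,160)],.102))
print("slot predicted end px",proj(m,[*(np.array([.5337,-.194])+M@[0,-.04]),.102]))
print("bar end",T([(304,184),(336,184)],.177),"grip top",T([(303,330),(336,330)],.251))
print("lid corner",T([(238,89),(437,89)],.102))
```

```text
slot end in tool xy [[-18.4 -37.7]
 [ 15.3 -37.7]]
slot predicted end px [[320.69303587 158.94404447]]
bar end [[-11.9 -31.6]
 [  9.2 -31.6]] grip top [[-9.4 20.6]
 [ 5.7 20.6]]
lid corner [[-70.9 -98. ]
 [ 98.4 -97.8]]
```

```bash
python3 -m jog '[{"offset":[0,1,30],"yaw":0},{"offset":[0,0,15],"yaw":0},{"offset":[0,0,10],"yaw":0},{"offset":[0,0,10],"yaw":0},{"offset":[0,0,0],"yaw":0}]'
python3 -m jog '[{"offset":[0,0,10],"yaw":0},{"offset":[0,0,10],"yaw":0},{"offset":[0,0,8],"yaw":0},{"offset":[0,0,0],"yaw":0},{"offset":[0,0,0],"yaw":0}]'
python3 - <<'E'
from h import *
delta(.5337,-.194,.1175)
E
```

```text
t: 8.05
tcp_pos: [0.5333, -0.1944, 0.1506]
ee_rot: [-0.0, 0.977, 0.212, -0.001]
force: [-0.5, 0.8, 0.5]
gripper_width: 0.179
t: 8.68
tcp_pos: [0.5339, -0.1948, 0.1234]
ee_rot: [0.0, 0.977, 0.212, 0.0]
force: [-0.3, -0.0, -0.4]
gripper_width: 0.181
t 8.68 tcp [ 0.5339 -0.1948  0.1234] xang 24.5 tilt [ 0. -0. -1.] tool delta mm [ 0.2 -0.8  5.9] F [-0.3 -0.  -0.4] M [ 0.02 -0.    0.  ] gw 0.181 j [-0.39  0.16  1.94  0.    1.04 -0.82]
```

```bash
python3 -m jog '[{"offset":[0,0,3],"yaw":0},{"offset":[0,0,1],"yaw":0},{"offset":[0,0,0],"yaw":0},{"offset":[0,0,0],"yaw":5},{"offset":[0,0,0],"yaw":10}]'
python3 -m jog '[{"offset":[0,0,0],"yaw":10},{"offset":[0,0,0],"yaw":10},{"offset":[0,0,0],"yaw":10},{"offset":[0,0,0],"yaw":10},{"offset":[0,0,0],"yaw":10}]'
python3 -m jog '[{"offset":[0,0,0],"yaw":10},{"offset":[0,0,0],"yaw":10},{"offset":[0,0,0],"yaw":5},{"offset":[0,0,0],"yaw":0},{"offset":[0,0,0],"yaw":0}]'
python3 - <<'E'
from h import *
delta(.5337,-.194,.1175)
E
```

```text
t: 9.3
tcp_pos: [0.5338, -0.1947, 0.1194]
ee_rot: [0.0, 0.997, 0.08, 0.0]
force: [-0.5, 0.6, -0.7]
gripper_width: 0.18
t: 9.93
tcp_pos: [0.5338, -0.1947, 0.1194]
ee_rot: [0.0, 0.937, -0.349, 0.0]
force: [-0.4, 0.4, -0.3]
gripper_width: 0.181
t: 10.55
tcp_pos: [0.5338, -0.1947, 0.1194]
ee_rot: [-0.0, 0.841, -0.54, 0.0]
force: [0.7, -0.1, -0.4]
gripper_width: 0.182
t 10.55 tcp [ 0.5338 -0.1947  0.1194] xang -65.4 tilt [ 0. -0. -1.] tool delta mm [-0.7 -0.2  1.9] F [ 0.7 -0.1 -0.4] M [0.01 0.04 0.02] gw 0.182 j [-0.39  0.16  1.95  0.    1.03  0.75]
```

Turned with no resistance. Next I lower to contact in small steps.

```bash
python3 -m jog '[{"offset":[0,0,1],"yaw":0},{"offset":[0,0,0.5],"yaw":0},{"offset":[0,0,0],"yaw":0}]'
python3 -m jog '[{"offset":[0,0,0.5],"yaw":0},{"offset":[0,0,0],"yaw":0}]'
python3 -m jog '[{"offset":[0,0,0.5],"yaw":0},{"offset":[0,0,0],"yaw":0}]'
```

```text
t: 10.92
tcp_pos: [0.5337, -0.1946, 0.1177]
ee_rot: [0.0, 0.841, -0.541, -0.0]
force: [0.1, -0.6, -0.3]
gripper_width: 0.18
t: 11.18
tcp_pos: [0.5338, -0.1947, 0.1174]
ee_rot: [-0.0, 0.841, -0.541, 0.0]
force: [-1.2, 0.0, 0.6]
gripper_width: 0.18
t: 11.42
tcp_pos: [0.5338, -0.1948, 0.1174]
ee_rot: [-0.0, 0.841, -0.541, 0.0]
force: [-2.8, 0.3, 5.0]
gripper_width: 0.177
```

```bash
python3 -m jog '[{"offset":[0,0,-0.5],"yaw":0},{"offset":[0,0,0],"yaw":0}]'
python3 -m jog '[{"offset":[0,0,0],"yaw":0},{"offset":[0,0,0],"yaw":0},{"offset":[0,0,0],"yaw":0},{"offset":[0,0,0],"yaw":0},{"offset":[0,0,0],"yaw":0}]' 60
python3 -m jog '[{"offset":[0,0,-10],"yaw":0},{"offset":[0,0,-30],"yaw":0},{"offset":[0,0,-40],"yaw":0},{"offset":[0,0,-40],"yaw":0},{"offset":[0,0,-20],"yaw":0}]'
python3 -m jog '[{"offset":[0,45,0],"yaw":0},{"offset":[0,45,0],"yaw":0},{"offset":[0,20,0],"yaw":0},{"offset":[0,0,0],"yaw":0},{"offset":[0,0,0],"yaw":0}]'
python3 - <<'E'
from h import *
delta(.5337,-.194)
for n in("wrist","top","scene"):
    m=camera_model(n);im=capture(n);cv2.imwrite(f"pics/{n}3.png",im);np.savez(n+"3.npz",**{k:np.array(m[k]) for k in("intrinsics","eye","rotation")})
s=cv2.imread("pics/scene3.png")[190:370,130:310];w=cv2.imread("pics/wrist3.png")
cv2.imwrite("pics/c3.png",np.hstack([cv2.resize(s,(400,400),interpolation=2),w[:,120:520]]))
E
```

```text
t: 11.68
tcp_pos: [0.5338, -0.1947, 0.1174]
ee_rot: [-0.0, 0.841, -0.541, 0.0]
force: [-1.5, -1.4, 3.9]
gripper_width: 0.18
t: 12.3
tcp_pos: [0.5338, -0.1947, 0.1172]
ee_rot: [-0.0, 0.841, -0.541, 0.0]
force: [0.5, -0.6, -0.5]
gripper_width: 0.702
t: 12.92
tcp_pos: [0.535, -0.1952, 0.261]
ee_rot: [-0.0, 0.841, -0.541, 0.002]
force: [0.8, 1.1, 0.6]
gripper_width: 0.702
t: 13.55
tcp_pos: [0.4344, -0.2401, 0.2572]
ee_rot: [-0.0, 0.841, -0.541, 0.0]
force: [-1.0, -0.4, 0.6]
gripper_width: 0.701
t 13.55 tcp [ 0.4344 -0.2401  0.2572] xang -65.5 tilt [ 0.001  0.    -1.   ] tool delta mm [-8.000e-01 -1.095e+02  1.000e-01] F [-1.  -0.4  0.6] M [-0.04 -0.01 -0.02] gw 0.701 j [-0.56 -0.09  1.94  0.    1.29  0.59]
```

View pics/c3.png

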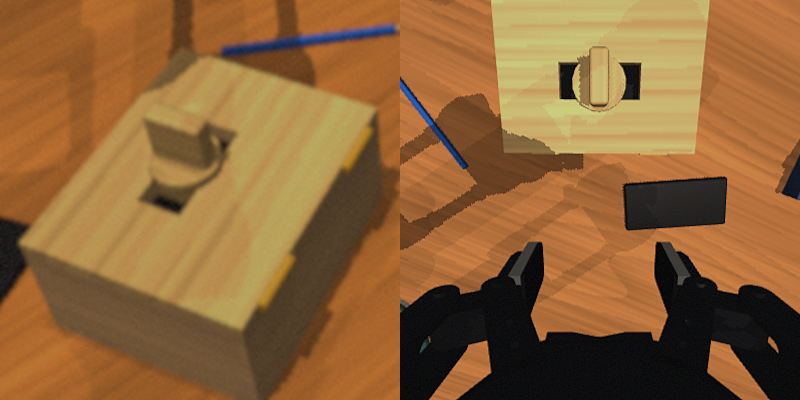

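The scene half shows the collar flat on the shut lid at about (185,175). The wrist half shows the grip upright at (600,75), square across the slot (558–641), with the fingers clear.

```bash
python3 -c "
from station import *
print(sign_off(),read_state()['t'])"
```

```text
the job is handed in; nothing more can be done
the job is handed in; nothing more can be done
```

The box is locked and the job is handed in, at about 13.7 s of the 43 s allowed. I took the pale toggle with the short crossbar and lowered it through the slot. I then turned it 90° (jaw angle 24.5° to −65.4°, no resistance felt), set the collar on the lid at about 5 N, released and backed away.

The last pictures show the toggle upright and centred, with its grip square across the slot. The collar is flat on the shut lid and the gripper is clear. The crossbar under the lid can't be seen; that it holds there is inferred from the contact height (hand 117.4 mm up, 117.5 mm expected) and the turn. My two position measurements of the toggle differed by about 5 mm, and I used the closer wrist view. No check failed.

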